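# Check the lid stay of an instrument case

## Task

Check the lid stay of the bare-aluminium instrument case: raise the lid by its black front handle until the folding stay at its side locks straight, and let go so that the lid stands on the stay by itself for about a second. Then pull the stay's red knee handle up and towards the case's front to break the knee, lower the lid until fully shut and let go. Leave the blue case shut.

Things in the scene. Friction and masses are not known exactly. Their poses are not given: they have to be found in the camera images.
- case: Bare-aluminium instrument case, fixed to the desk: 200 deep (its x) x 200 wide (its y) x 75 mm tall, plus a lid 200 x 200 x 20 mm. Origin: centre of its underside. x points from its front (lid handle) to the lid hinge at the back, z up. The lid's hinge axis runs along y at x = +100, z = 75 mm.
- case_handle (a point): Middle of the lid's black round bar handle: 12 mm thick, 100 mm long along the case's y, in front of the lid's front edge with 39 mm free between. Shut: x = -145, y = 0, z = 85 mm in the case's frame. It turns with the lid about the hinge at 245 mm radius. The lid weighs 0.25 to 0.45 kg and, let go unlocked, sinks shut on a damped hinge.
- case_stay_pivot (a point): Axis (along the case's y) of the stay's lower link, fixed to the case, at x = -50, y = -160, z = 45 mm in its frame. The folding steel stay is on the outside of the case's -y side: a lower link of 75 mm from this pivot to the knee, an upper link of 115 mm from the knee to the lid. The links themselves lie 8 to 14 mm outside the case's side.
- case_knee_handle (a point): Pinching point on the stay's red knee handle, a round bar 14 mm thick along the case's y, reaching 6 to 80 mm outside its -y side; this point is 60 mm out. It circles the stay pivot at 75 mm. Case frame: x = -123, z = 62 mm with the lid shut; x = +5, z = 96 when locked. To unlock, lead it up and forward on the circle (1 to 3 N); past upright the lid sinks.
- case_lid (a joint): Angle of the aluminium case's lid: 0 shut; the stay stops it at 1.30 rad (74 degrees), where its links are straight; about 1.296 when locked.
- case_knee (a joint): Unfolding of the stay's knee: 0 with the lid shut, 2.71 rad with the links in line. With the lid right up, as soon as the pull on it eases, the knee sags by its own weight some 5 mm past the line, towards the hinge, on to a stop (about 2.83 rad): locked.
- bluecase_lid (a joint): Lid angle of the blue case with a black knee handle, otherwise the same build and size, standing to the left or right of the aluminium one: 0 shut. To be left alone.

How it is judged (in metres and radians):
On the way, in this order (a step that is already met when the one before it is completed fails the run):
1. the aluminium case's lid stands open on its locked stay, the robot's fingers off the case (value of joint case_lid above 1.25 rad and value of joint case_knee above 2.75 rad and contact force between the fingers and case below 0.2 N), for 0.5 s.
2. the stay's knee is broken: folded at least 25 degrees from straight (value of joint case_knee below 2.27 rad), for 0.05 s.
At the end, for the whole second after the job is handed in: The aluminium case's lid is shut (within 0.05 rad, 12 mm at the handle) and at rest, after having stood on its locked stay; the blue case's lid is shut too (value of joint each of case_lid, bluecase_lid below 0.05 rad and velocity of joint case_lid below 0.05 rad/s); the robot touches nothing.
It fails at once if the blue case's lid was raised (more than 0.15 rad) (value of joint bluecase_lid above 0.15 rad).
It also fails if it takes over 64 s, if anything falls off the work surface, if the arm or the gripper's body presses on something with over 40 N, if the wrist force passes 120 N, or if a joint passes its speed limit or range.

## Robot

A 7-joint arm with a two-finger parallel gripper is mounted at the origin on the work surface. World frame = base frame: x ahead of the robot, y to its left, z up, the work surface at z = 0. Lengths are in mm, angles in rad, forces in N, time in s.
With the tool pointing down it reaches from about 425 to 950 mm from the base axis. Payload 16.7 kg.
Tool frame: the origin (TCP) lies on the mounting face of the last link; the fingertips stand 199 mm ahead of it and the grasp point (between the pads) lies 180 mm ahead of it (r.grip_point_offset is the distance from the TCP to the grasp point, in mm); y points along the fingers, z is the direction in which the jaws open and shut, and the axes are right-handed (so a half turn about y gives the same grasp; the last joint's range is limited). The gripper opens to 94 mm and grips with 3 to 60 N. Pads are 16 mm wide; open, the fingers measure 119 mm over their backs; the gripper's body (75 mm by 177 mm) begins 78 mm behind the grasp point.
Start: joints at [-1.415, 0.426, 0.074, 1.606, -0.034, 1.111, -0.067], TCP at [203.225, 643.652, 404.667] pointing down, gripper open.
Joint ranges: [-2.85, 2.85], [-0.5, 2.14], [-1.23, 1.37], [0.21, 2.46], [-1.02, 4.16], [0.16, 2.05], [-2.73, 2.73]. Speed limits (rad/s): [1.89, 1.89, 2.39, 2.39, 3.01, 3.01, 3.01].

## Interface

Orientations are given as a 3x3 rotation matrix whose columns are the frame's x, y, z axes.
In Python, from bench import get_state, vision, workorder, r gives the robot as it stands.
- The arm moves only by the tool servo_tool, never from a script. Its argument "increments" is text: rows parted by semicolons, each of 7 numbers parted by spaces: the turn, a rotation vector about the tool's x, y, z in rad, then the shift along the tool's x, y, z in mm, then the opening, from -1 (shut) to 1 (fully open). A call has 1 to 20 rows; each row is the pose to reach, as a shift and turn from the pose measured when the call began, along the tool's axes at that moment; what a row does not reach only later rows make up. A row lasts 1/12 s, in which the tool goes at most 41.7 mm and 7.16 degrees, less where a joint would pass 70% of its speed; a pose out of reach is approached as far as the arm can. A call with a gripper value outside its range is refused whole. The fingers move at their own pace and stop on an object; the grip force is fixed at half the most. Time passes only in rows, so rows that repeat a pose let the fingers close. It gives the time, the measured TCP pose, the force and the opening at its end, in the units of the state.
- get_state(): the state, without advancing time (a new reading comes with each control period).
- vision.read_camera(name): name is "side" or "top"; returns the picture (480x640x3 uint8, blue, green, red); there is no depth.
- vision.camera_params(name): a dict with "K" (3x3 intrinsics, pixels), "xyz" and "attitude" of the camera in the world. Camera axes: x right, y down, z forward; pixel columns grow to the right and rows downward; lengths in mm; the calibration is good to about 2 mm. A picture is of the moment at which its call begins. camera_params takes no time and is no camera call.
- workorder.finish_job(): hands the job in, once; it reports no verdict.
Trained networks look in the newest picture that a camera, given by its name, has taken for a name from the list of things; names that differ only in an ending like _2 or _b are one class to them, and where a whole thing is asked for, a point or a joint stands for the part that bears it (a point fixed in the world has none). Each returns a list of dicts, best first, with "conf" (0 to 1); they miss things now and then, are a little off and sometimes report something else, mostly with a low value. They report only what shows in the picture. A call takes as long as a camera call.
- vision.recognise(camera, target): "position" ([column, row] in pixels, amid what is visible of it).
The state is a dict: "time": time; "q": joint angles; "qvel": joint speeds; "joint_torque": joint torques, N m; "eef_pos": TCP position; "tool_rot": TCP orientation; "ft_force": force on the tool from outside, world axes, zero at the start; "torque": the same for the moment, N m; "grip_width": finger opening in mm.
Only numpy, scipy, OpenCV 4.12 (cv2) and the standard library are available. Lean on these libraries where they do the work, as an engineer would, in place of code of your own. Each camera call takes 0.05 s, during which the arm holds its last target.

## Working session

There is one attempt and no reset: what is moved stays moved. The work goes in short steps, Python scripts to look and compute and a tool call to move; the robot and the scene stay as the last step left them, time stands still between calls to the robot, and variables do not carry over. Pictures are saved under pics/ and viewed, and the job is handed in when it is done.

Besides the shell and the picture viewer there is one more tool, called after ">>>" by a JSON object that holds its "api" and its "payload". servo_tool: Moves the arm, as the interface text tells. Its arguments: {"type":"object","properties":{"increments":{"type":"string"}},"required":["increments"]}

```bash
ls; mkdir -p pics
python3 - <<'E'
from bench import get_state, vision, workorder, r
import cv2
s=get_state();print(s)
for n in("side","top"):
    im=vision.read_camera(n);cv2.imwrite(f"pics/{n}0.png",im)
    print(n,vision.camera_params(n))
    for t in("case","case_handle","case_stay_pivot","case_knee_handle","bluecase_lid"):
        try: print(t,[(d['conf'],d['position']) for d in vision.recognise(n,t)])
        except Exception as e: print(t,e)
print(r.grip_point_offset, get_state()['time'])
E
```

```text
pics
{'time': 0.0, 'q': array([-1.41449371,  0.42672051,  0.07386037,  1.60661607, -0.03413174,
        1.11077394, -0.06708938]), 'qvel': array([-0.00025981,  0.00157456, -0.00162422,  0.0003232 ,  0.00054635,
        0.00086591, -0.00060784]), 'joint_torque': array([ 7.60357361e-04, -9.35841107e+01,  3.66632491e+00, -4.54181385e+01,
       -4.90022195e-02,  2.06076371e-02,  1.52724742e-04]), 'eef_pos': array([203.17146595, 643.50228498, 403.97939176]), 'tool_rot': array([[ 9.53592369e-01, -3.13451032e-04,  3.01100476e-01],
       [-3.01100631e-01, -1.21857779e-03,  9.53591592e-01],
       [ 6.80100843e-05, -9.99999208e-01, -1.25640679e-03]]), 'ft_force': array([-0.11530018,  0.84448187, -0.23695145]), 'torque': array([ 0.0532644 , -0.01801702,  0.03637286]), 'grip_width': 94.12411896409849}
side {'K': array([[527.70438231,   0.        , 323.4726002 ],
       [  0.        , 527.70438231, 237.51592464],
       [  0.        ,   0.        ,   1.        ]]), 'xyz': array([440.82566342, 714.86111773, 582.79272177]), 'attitude': array([[-0.98537776, -0.10381171,  0.13510659],
       [-0.16896404,  0.49321409, -0.85334109],
       [ 0.02195033, -0.86369149, -0.50354265]])}
case []
case_handle [(0.65, [329.7, 219.2])]
case_stay_pivot [(0.77, [328.3, 234.8])]
case_knee_handle [(0.5, [396.7, 211.1])]
bluecase_lid [(0.69, [274.3, 359.5])]
top {'K': array([[607.95868547,   0.        , 312.36581057],
       [  0.        , 607.95868547, 241.44419622],
       [  0.        ,   0.        ,   1.        ]]), 'xyz': array([ 289.4510294 ,  -77.68411964, 1328.51584645]), 'attitude': array([[-0.01425199, -0.98049171,  0.19604308],
       [-0.99978501,  0.0110207 , -0.01756359],
       [ 0.01506042, -0.19625125, -0.98043798]])}
case [(0.95, [367.8, 229.0])]
case_handle [(0.95, [363.9, 228.0])]
case_stay_pivot [(0.69, [366.4, 232.2])]
case_knee_handle [(0.97, [419.8, 289.1])]
bluecase_lid [(0.71, [173.5, 218.8])]
180.4 0.6
```

View pics/side0.png

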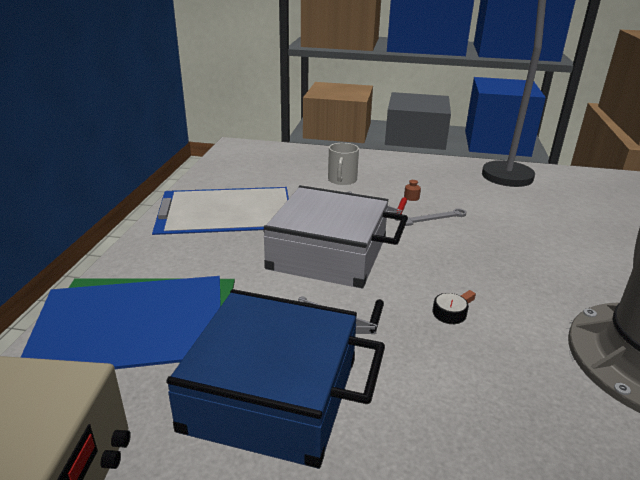

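View pics/top0.png

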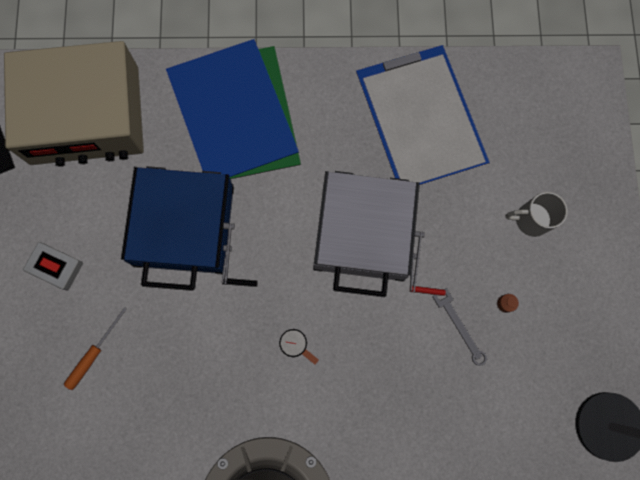

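Run:
```python
import cv2
a=cv2.imread("pics/top0.png")[150:320,290:470];cv2.imwrite("pics/t1.png",cv2.resize(a,None,fx=3.5,fy=3.5,interpolation=2))
a=cv2.imread("pics/side0.png")[170:300,250:450];cv2.imwrite("pics/s1.png",cv2.resize(a,None,fx=4,fy=4,interpolation=2))
```

```text
(no output)
```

View pics/t1.png

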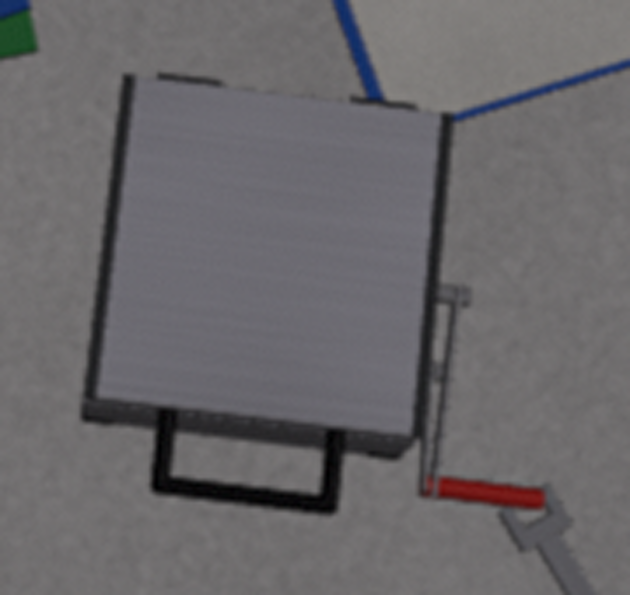

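View pics/s1.png

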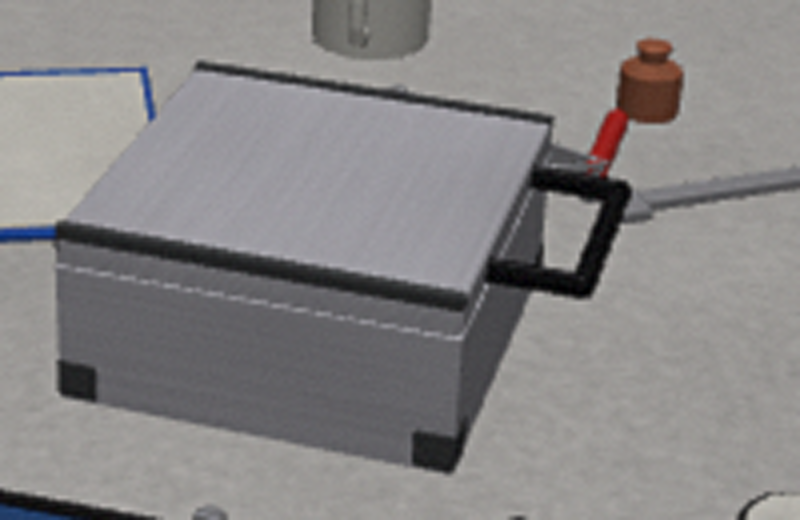

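```bash
cat > h.py <<'E'
import numpy as np
from bench import get_state, vision, workorder, r
def proj(cp,P):
    p=np.asarray(cp["attitude"]).T@(np.asarray(P,float)-cp["xyz"]); p=cp["K"]@p; return p[:2]/p[2]
CP={n:vision.camera_params(n) for n in("side","top")}
def tri(pt,ps):
    from scipy.optimize import least_squares
    f=lambda X: np.r_[proj(CP["top"],X)-pt,proj(CP["side"],X)-ps]
    s=least_squares(f,[500,-100,50]);return s.x,np.abs(s.fun).max()
E
python3 - <<'E'
from h import *
from scipy.optimize import least_squares
T=lambda u,v:(290+u/3.5,150+v/3.5)
S=lambda u,v:(250+u/4,170+v/4)
obs=[("top",(-145,50,85),T(160,487)),("top",(-145,-50,85),T(330,506)),("side",(-145,50,85),S(585,287)),("side",(-145,-50,85),S(622,190)),
("top",(-100,100,95),T(92,400)),("top",(-100,-100,95),T(417,437)),("top",(100,100,95),T(130,75)),("top",(100,-100,95),T(450,117)),
("side",(-100,100,75),S(460,338)),("side",(-100,100,0),S(453,472)),("side",(100,100,0),S(57,393)),("side",(100,100,75),S(57,265)),
("top",(-123,-180,62),T(543,497)),("side",(-123,-180,62),S(620,115))]
def W(x,p):
    c,s=np.cos(x[3]),np.sin(x[3]);return np.array([x[0]+c*p[0]-s*p[1],x[1]+s*p[0]+c*p[1],x[2]+p[2]])
f=lambda x:np.concatenate([proj(CP[n],W(x,p))-o for n,p,o in obs])
s=least_squares(f,[550,-150,0,0],loss='soft_l1');print(s.x)
for o,e in zip(obs,f(s.x).reshape(-1,2)):print(o[0],o[1],e.round(1))
print(tri(obs[0][2],obs[2][2]),W(s.x,obs[0][1]))
print(tri(obs[1][2],obs[3][2]),W(s.x,obs[1][1]))
print(tri(obs[-2][2],obs[-1][2]),W(s.x,obs[-1][1]))
# red handle near end / pinch
E
```

```text
[ 5.76398431e+02 -2.16440332e+02 -2.07301867e+00 -1.38347801e-01]
top (-145, 50, 85) [ 0.1 -0.9]
top (-145, -50, 85) [-0.2 -0.2]
side (-145, 50, 85) [-0.2 -0.6]
side (-145, -50, 85) [-0.1 -0. ]
top (-100, 100, 95) [-1.8 -1.3]
top (-100, -100, 95) [1.9 0.3]
top (100, 100, 95) [-1.  -0.7]
top (100, -100, 95) [ 1.2 -1.1]
side (-100, 100, 75) [1.  0.3]
side (-100, 100, 0) [0.3 0.3]
side (100, 100, 0) [1.6 0.5]
side (100, 100, 75) [ 0.3 -0.1]
top (-123, -180, 62) [0.1 0.9]
side (-123, -180, 62) [-0.2  0.7]
(array([ 438.67497966, -146.76312528,   81.68570302]), np.float64(0.33074420197306154)) [ 439.67922216 -146.92157303   82.92698133]
(array([ 425.56883917, -246.44366556,   82.62448911]), np.float64(0.07259571111677587)) [ 425.88853309 -245.96609279   82.92698133]
(array([ 430.52804127, -377.11959996,   62.19063677]), np.float64(0.45257642271013765)) [ 429.75043163 -377.75792008   59.92698133]
```

```bash
cat >> h.py <<'E'
from scipy.spatial.transform import Rotation as Ro
C=np.array([576.4,-216.4,-1.0]); YAW=-0.138
RC=Ro.from_euler('z',YAW).as_matrix()
def W(p): return C+RC@np.asarray(p,float)
def tooldown(phi,tilt=0):  # jaw axis z at world angle phi, tool y down
    z=np.array([np.cos(phi),np.sin(phi),0]);y=np.array([0,0,-1.]);x=np.cross(y,z)
    return np.c_[x,y,z]
def row(s,R,g,grip):  # grasp point g target
    p=np.asarray(g)-R[:,1]*180.4
    R0=s["tool_rot"];rv=Ro.from_matrix(R0.T@R).as_rotvec();d=R0.T@(p-s["eef_pos"])
    return " ".join(f"{v:.3f}" for v in rv)+" "+" ".join(f"{v:.0f}" for v in d)+f" {grip}"
def lidpt(th): 
    c,s=np.cos(th),np.sin(th);return W([100-245*c+10*s,0,75+245*s+10*c])
def knee(a,y=-160): return W([-50+75*np.cos(a),y,45+75*np.sin(a)])
E
python3 - <<'E'
from h import *
s=get_state();g=W([-145,0,85]);print(g,[lidpt(t).round() for t in(0,.65,1.3)])
a0,a1=np.arctan2(643.6,203.2),np.arctan2(g[1],g[0]);r0,r1=675,np.hypot(g[0],g[1])
rows=[]
for k in range(1,21):
    f=min(k/19,1);a=a0+f*(a1-a0);rr=r0+f*(r1-r0);z=223+f*(160-223)
    ph=np.radians(72.47)+f*(YAW-np.radians(72.47))
    rows.append(row(s,tooldown(ph),[rr*np.cos(a),rr*np.sin(a),z],-0.15))
print(";".join(rows))
E
```

```text
[ 432.77850024 -196.45345129   84.        ] [array([ 433., -196.,   84.]), array([ 488., -204.,  230.]), array([ 620., -222.,  313.])]
0.000 0.074 -0.000 59 5 -13 -0.15;0.000 0.148 0.000 116 8 -31 -0.15;0.000 0.222 0.000 170 11 -54 -0.15;0.000 0.296 0.000 221 14 -82 -0.15;0.000 0.369 0.000 268 18 -113 -0.15;0.000 0.443 0.000 311 21 -148 -0.15;0.000 0.517 0.000 351 24 -187 -0.15;0.000 0.591 0.000 386 28 -228 -0.15;0.000 0.665 0.000 417 31 -271 -0.15;0.000 0.739 0.000 443 34 -316 -0.15;0.000 0.812 0.000 464 38 -363 -0.15;0.000 0.886 0.000 481 41 -411 -0.15;0.000 0.960 0.000 493 44 -459 -0.15;0.000 1.034 0.000 500 48 -507 -0.15;0.000 1.108 0.000 503 51 -554 -0.15;0.000 1.182 0.000 501 54 -601 -0.15;0.000 1.255 0.000 495 58 -646 -0.15;0.000 1.329 0.000 486 61 -690 -0.15;0.000 1.403 0.000 472 64 -732 -0.15;0.000 1.403 0.000 472 64 -732 -0.15
```

>>> {"api": "servo_tool", "payload": {"increments": "0 0.037 0 30 2 -6 -0.15;0 0.074 0 59 5 -13 -0.15;0 0.11 0 88 6 -22 -0.15;0 0.148 0 116 8 -31 -0.15;0 0.185 0 143 10 -42 -0.15;0 0.222 0 170 11 -54 -0.15;0 0.26 0 196 12 -68 -0.15;0 0.296 0 221 14 -82 -0.15;0 0.333 0 245 16 -97 -0.15;0 0.369 0 268 18 -113 -0.15;0 0.406 0 290 20 -130 -0.15;0 0.443 0 311 21 -148 -0.15;0 0.48 0 331 22 -167 -0.15;0 0.517 0 351 24 -187 -0.15;0 0.554 0 369 26 -207 -0.15;0 0.591 0 386 28 -228 -0.15;0 0.628 0 402 30 -250 -0.15;0 0.665 0 417 31 -271 -0.15;0 0.702 0 431 32 -293 -0.15;0 0.739 0 443 34 -316 -0.15"}}

```text
time: 2.27
eef_pos: [531.0, 207.7, 370.9]
tool_rot: [[0.5, 0.001, 0.866], [-0.866, 0.0, 0.5], [0.0, -1.0, 0.001]]
ft_force: [0.1, 0.1, 0.4]
grip_width: 39.9
```

Run:
```python
from h import *
s=get_state();g=W([-145,0,85]);print(s['time'],s['q'],s['eef_pos'],s['tool_rot'])
a0,a1=np.arctan2(s['eef_pos'][1],s['eef_pos'][0]),np.arctan2(g[1],g[0]);r0,r1=np.hypot(*s['eef_pos'][:2]),np.hypot(g[0],g[1])
z0=s['eef_pos'][2]-180;p0=np.arctan2(s['tool_rot'][1,2],s['tool_rot'][0,2])
rows=[]
for k in range(1,14):
    f=min(k/13,1);a=a0+f*(a1-a0);rr=r0+f*(r1-r0);z=z0+f*(150-z0)
    rows.append(row(s,tooldown(p0+f*(YAW-p0)),[rr*np.cos(a),rr*np.sin(a),z],-0.15))
print(";".join(rows))
```

```text
2.2667 [-0.80958519  0.30308235  0.39471499  1.8981861  -0.13994873  0.96632691
  0.1726762 ] [530.99081209 207.67747071 370.89937052] [[ 5.00364298e-01  5.86627295e-04  8.65814775e-01]
 [-8.65814972e-01  2.72277059e-04  5.00364227e-01]
 [ 5.77858121e-05 -9.99999791e-01  6.44148415e-04]]
-0.001 0.051 0.000 33 3 -13 -0.15;-0.001 0.102 0.000 65 6 -29 -0.15;-0.001 0.153 0.000 95 9 -46 -0.15;-0.001 0.204 -0.000 123 12 -65 -0.15;-0.001 0.255 -0.000 150 15 -85 -0.15;-0.001 0.306 -0.000 176 18 -107 -0.15;-0.001 0.356 -0.000 199 22 -130 -0.15;-0.001 0.407 -0.000 221 25 -154 -0.15;-0.001 0.458 -0.000 241 28 -179 -0.15;-0.001 0.509 -0.000 259 31 -205 -0.15;-0.001 0.560 -0.000 275 34 -232 -0.15;-0.001 0.611 -0.000 289 37 -259 -0.15;-0.001 0.662 -0.000 301 40 -287 -0.15
```

>>> {"api": "servo_tool", "payload": {"increments": "0 0.051 0 33 3 -13 -0.15;0 0.102 0 65 6 -29 -0.15;0 0.153 0 95 9 -46 -0.15;0 0.204 0 123 12 -65 -0.15;0 0.255 0 150 15 -85 -0.15;0 0.306 0 176 18 -107 -0.15;0 0.356 0 199 22 -130 -0.15;0 0.407 0 221 25 -154 -0.15;0 0.458 0 241 28 -179 -0.15;0 0.509 0 259 31 -205 -0.15;0 0.56 0 275 34 -232 -0.15;0 0.611 0 289 37 -259 -0.15;0 0.662 0 301 40 -287 -0.15;0 0.662 0 301 40 -287 -0.15;0 0.662 0 301 40 -287 -0.15"}}

```text
time: 3.52
eef_pos: [432.4, -197.6, 330.9]
tool_rot: [[-0.14, 0.001, 0.99], [-0.99, 0.0, -0.14], [-0.001, -1.0, 0.001]]
ft_force: [1.1, 0.7, 0.0]
grip_width: 40.1
```

Run:
```python
from h import *
import cv2
s=get_state();print(s['time'],s['q'],s['eef_pos'],s['ft_force'])
print(row(s,tooldown(YAW),W([-145,0,85]),-.15))
for n in("side","top"):
    im=vision.read_camera(n);cv2.imwrite(f"pics/{n}2.png",im)
```

```text
3.5167 [-0.31770541  0.22462633  0.70189848  2.1472384  -0.1970912   0.83062672
  0.36461789] [ 432.36453439 -197.60829596  330.8966544 ] [1.05720704 0.65712414 0.03038923]
-0.001 -0.003 -0.001 -1 66 0 -0.15
```

View pics/side2.png

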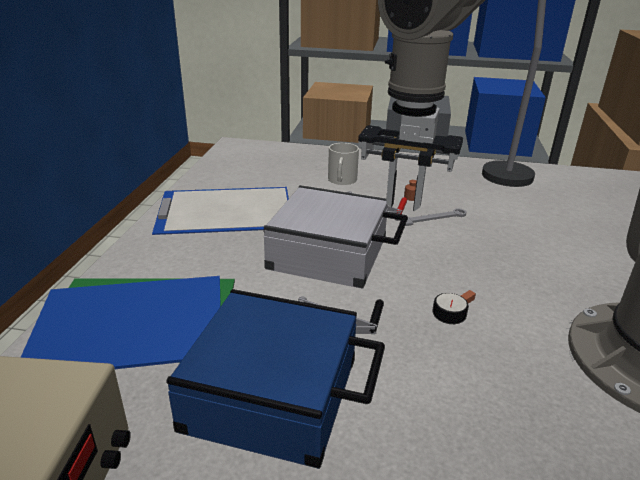

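View pics/top2.png

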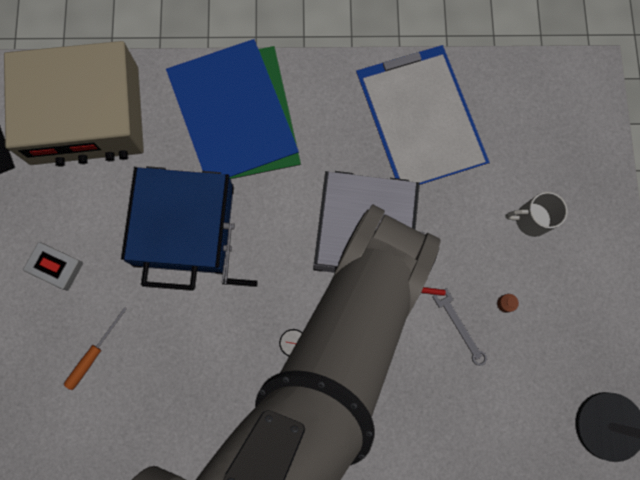

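>>> {"api": "servo_tool", "payload": {"increments": "0 -0.002 0 -1 15 0 -0.15;0 -0.002 0 -1 30 0 -0.15;0 -0.002 0 -1 44 0 -0.15;0 -0.002 0 -1 56 0 -0.15;0 -0.002 0 -1 66 0 -0.15;0 -0.002 0 -1 66 0 -0.15;0 -0.002 0 -1 66 0 -0.15"}}

```text
time: 4.2
eef_pos: [434.1, -194.7, 264.8]
tool_rot: [[-0.134, 0.0, 0.991], [-0.991, 0.0, -0.134], [-0.0, -1.0, 0.0]]
ft_force: [-0.4, 0.1, -0.5]
grip_width: 39.8
```

Run:
```python
from h import *
import cv2
im=vision.read_camera("side");cv2.imwrite("pics/s3.png",cv2.resize(im[100:300,250:500],None,fx=3,fy=3))
s=get_state();print(s['time'],s['eef_pos'],s['ft_force'])
```

```text
4.25 [ 434.16957323 -194.87699156  265.21486302] [ 0.58337427 -0.67994242 -0.08279737]
```

View pics/s3.png

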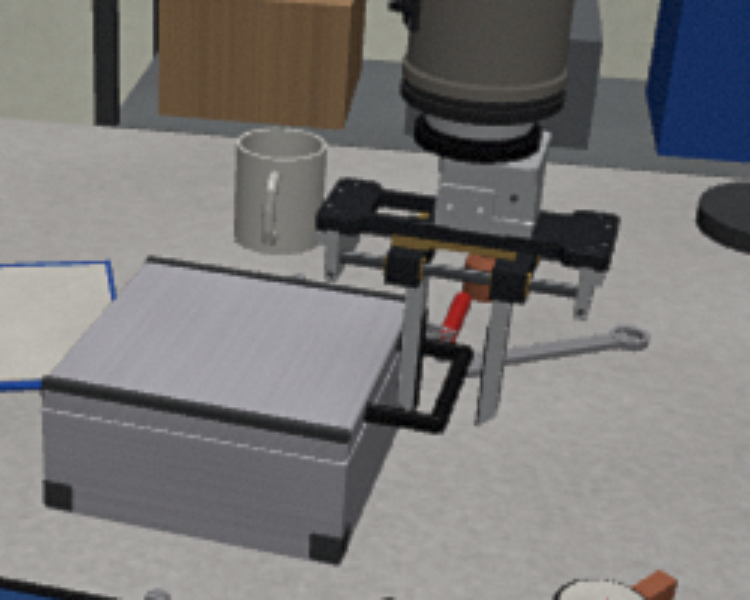

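One finger stands in the gap behind the bar and the other in front of it, at about (410,380) and (490,390) in the crop. I'll close.

>>> {"api": "servo_tool", "payload": {"increments": "0 0 0 0 0 0 -1;0 0 0 0 0 0 -1;0 0 0 0 0 0 -1;0 0 0 0 0 0 -1;0 0 0 0 0 0 -1;0 0 0 0 0 0 -1"}}

```text
time: 4.75
eef_pos: [433.3, -194.8, 265.2]
tool_rot: [[-0.134, -0.001, 0.991], [-0.991, 0.001, -0.134], [-0.001, -1.0, -0.001]]
ft_force: [-9.1, 1.1, 10.0]
grip_width: 10.9
```

```bash
cat > lift.py <<'E'
import sys
from h import *
s=get_state();R=tooldown(YAW)
g=s['eef_pos']+180.4*s['tool_rot'][:,1]
# current grasp in case frame, offset to nominal
t0=float(sys.argv[1]);t1=float(sys.argv[2]);n=int(sys.argv[3])
off=g-lidpt(t0);print(s['time'],g,off,s['ft_force'],s['grip_width'])
for k in range(1,n+1):
    print(row(s,R,lidpt(t0+(t1-t0)*k/n)+off,-1),end=";")
E
python3 lift.py 0 0.75 16
```

```text
4.75 [ 433.19530702 -194.55786294   84.84184558] [0.41680678 1.89558835 0.84184558] [-9.07159968  1.05103     9.95467317] 10.859746669403528
0.001 0.003 -0.001 -0 -11 1 -1;0.001 0.003 -0.001 -0 -23 2 -1;0.001 0.003 -0.001 -0 -34 4 -1;0.001 0.003 -0.001 -0 -45 6 -1;0.001 0.003 -0.001 -0 -57 9 -1;0.001 0.003 -0.001 -0 -68 12 -1;0.001 0.003 -0.001 -0 -78 16 -1;0.001 0.003 -0.001 -0 -89 20 -1;0.001 0.003 -0.001 -0 -99 25 -1;0.001 0.003 -0.001 -0 -110 31 -1;0.001 0.003 -0.001 -0 -120 37 -1;0.001 0.003 -0.001 -0 -129 43 -1;0.001 0.003 -0.001 -0 -138 50 -1;0.001 0.003 -0.001 -0 -147 57 -1;0.001 0.003 -0.001 -0 -156 64 -1;0.001 0.003 -0.001 -0 -164 72 -1;
```

>>> {"api": "servo_tool", "payload": {"increments": "0 0 0 0 -8 0 -1;0 0 0 0 -17 1 -1;0 0 0 0 -28 3 -1;0 0 0 0 -40 5 -1;0 0 0 0 -51 8 -1;0 0 0 0 -62 10 -1;0 0 0 0 -73 14 -1;0 0 0 0 -84 18 -1;0 0 0 0 -94 22 -1;0 0 0 0 -105 28 -1;0 0 0 0 -115 34 -1;0 0 0 0 -125 40 -1;0 0 0 0 -134 47 -1;0 0 0 0 -143 54 -1;0 0 0 0 -152 61 -1;0 0 0 0 -158 66 -1;0 0 0 0 -161 69 -1;0 0 0 0 -164 72 -1"}}

```text
time: 6.25
eef_pos: [503.0, -205.0, 429.6]
tool_rot: [[-0.135, -0.007, 0.991], [-0.991, 0.004, -0.135], [-0.003, -1.0, -0.007]]
ft_force: [-23.8, 6.1, 19.4]
grip_width: 10.9
```

```bash
python3 - <<'E'
from h import *
import cv2
im=vision.read_camera("side");cv2.imwrite("pics/s4.png",im)
E
python3 lift.py 0.75 1.28 12
```

```text
6.3 [ 502.22879939 -204.35688461  249.65245227] [-2.41256526  2.07707884  1.33406737] [-25.04857055   5.10771352  22.61078205] 10.880866706235318
0.007 0.002 -0.003 -0 -7 7 -1;0.007 0.002 -0.003 -0 -15 15 -1;0.007 0.002 -0.003 -0 -21 23 -1;0.007 0.002 -0.003 -0 -28 32 -1;0.007 0.002 -0.003 -0 -34 41 -1;0.007 0.002 -0.003 -0 -39 50 -1;0.007 0.002 -0.003 -0 -45 60 -1;0.007 0.002 -0.003 -0 -49 69 -1;0.007 0.002 -0.003 -0 -54 79 -1;0.007 0.002 -0.003 -0 -58 89 -1;0.007 0.002 -0.003 -0 -61 100 -1;0.007 0.002 -0.003 -0 -64 110 -1;
```

View pics/s4.png

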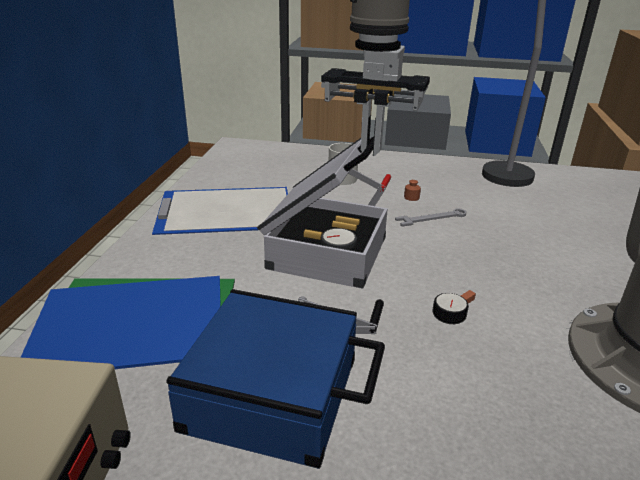

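>>> {"api": "servo_tool", "payload": {"increments": "0.005 0.002 -0.003 0 -6 2 -1;0.005 0.002 -0.003 0 -12 8 -1;0.005 0.002 -0.003 0 -17 13 -1;0.005 0.002 -0.003 0 -23 21 -1;0.005 0.002 -0.003 0 -30 30 -1;0.005 0.002 -0.003 0 -36 39 -1;0.005 0.002 -0.003 0 -42 48 -1;0.005 0.002 -0.003 0 -48 58 -1;0.005 0.002 -0.003 0 -52 68 -1;0.005 0.002 -0.003 0 -57 78 -1;0.005 0.002 -0.003 0 -61 88 -1;0.005 0.002 -0.003 0 -64 96 -1;0.005 0.002 -0.003 0 -66 102 -1;0.005 0.002 -0.003 0 -66 102 -1"}}

```text
time: 7.47
eef_pos: [605.8, -218.9, 495.9]
tool_rot: [[-0.137, -0.001, 0.991], [-0.991, -0.0, -0.137], [0.001, -1.0, -0.001]]
ft_force: [-2.3, 3.8, 8.3]
grip_width: 10.8
```

```bash
python3 - <<'E'
from h import *
import cv2
im=vision.read_camera("side");cv2.imwrite("pics/s5.png",cv2.resize(im[50:300,230:480],None,fx=2.4,fy=2.4))
h=W([100,0,75]);s=get_state();g=s['eef_pos']+180.4*s['tool_rot'][:,1];d=RC.T@(g-h);print(d,np.hypot(d[0],d[2]),np.arctan2(d[2],-d[0])-np.arctan2(10,245))
E
python3 lift.py 1.25 1.31 4
```

```text
[-71.3271282    1.38801486 241.39797509] 251.71519936957202 1.2427021439120518
7.5167 [ 604.99122038 -218.96949006  315.39797509] [-3.33818391  1.86495338  5.74351972] [-2.18079039  2.98266073  5.61778914] 11.022405073121435
0.001 0.001 0.000 0 -1 3 -1;0.001 0.001 0.000 0 -2 7 -1;0.001 0.001 0.000 0 -3 10 -1;0.001 0.001 0.000 0 -4 14 -1;
```

View pics/s5.png

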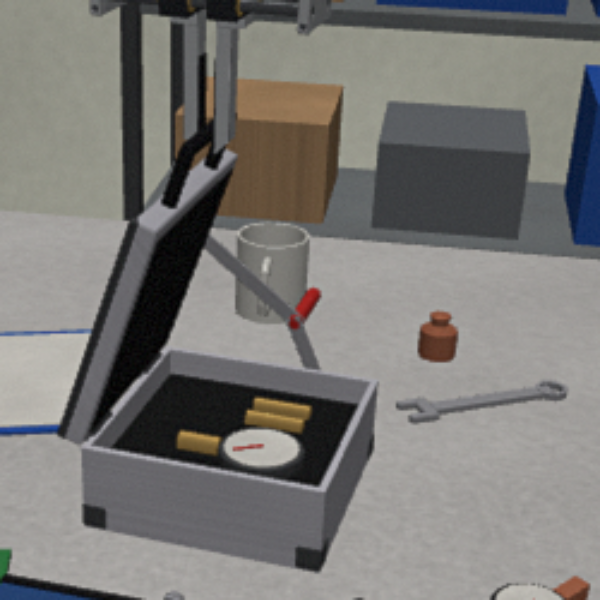

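>>> {"api": "servo_tool", "payload": {"increments": "0 0 0 0 -1 4 -1;0 0 0 0 -2 8 -1;0 0 0 0 -3 12 -1;0 0 0 0 -4 14 -1;0 0 0 0 -4 14 -1;0 0 0 0 -4 14 -1"}}

```text
time: 8.02
eef_pos: [619.3, -220.8, 499.5]
tool_rot: [[-0.137, -0.002, 0.991], [-0.991, -0.0, -0.137], [0.0, -1.0, -0.001]]
ft_force: [3.6, -0.4, -2.5]
grip_width: 11.1
```

```bash
cat > look.py <<'E'
import sys
from h import *
import cv2
im=vision.read_camera("side");cv2.imwrite(sys.argv[1],cv2.resize(im[50:300,230:480],None,fx=2.4,fy=2.4))
h=W([100,0,75]);s=get_state();g=s['eef_pos']+180.4*s['tool_rot'][:,1];d=RC.T@(g-h);print(s['time'],s['ft_force'],s['grip_width'],d,np.hypot(d[0],d[2]),np.arctan2(d[2],-d[0])-np.arctan2(10,245))
E
python3 look.py pics/s6.png
```

```text
8.0667 [ 3.65034981 -0.25185806 -4.29480966] 10.79924497272342 [-57.19464564   1.43514958 245.06399888] 251.64973879804535 1.3007202252592434
```

View pics/s6.png

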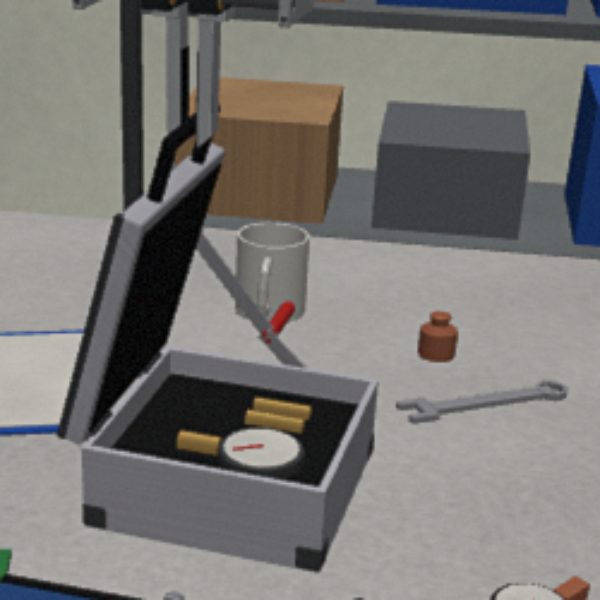

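>>> {"api": "servo_tool", "payload": {"increments": "0 0 0 0 -1 2 -1;0 0 0 0 -1 4 -1;0 0 0 0 -1 4 -1;0 0 0 0 -1 4 -1"}}

```text
time: 8.4
eef_pos: [622.4, -221.4, 500.1]
tool_rot: [[-0.137, -0.005, 0.991], [-0.991, 0.001, -0.137], [-0.0, -1.0, -0.005]]
ft_force: [-9.5, 2.9, -0.6]
grip_width: 11.1
```

```bash
python3 look.py pics/s7.png
```

```text
8.45 [-8.52988493  3.51649222 -0.7526028 ] 11.368963023317129 [-54.59776057   1.39055356 245.69649333] 251.68965471936482 1.311339361391126
```

View pics/s7.png

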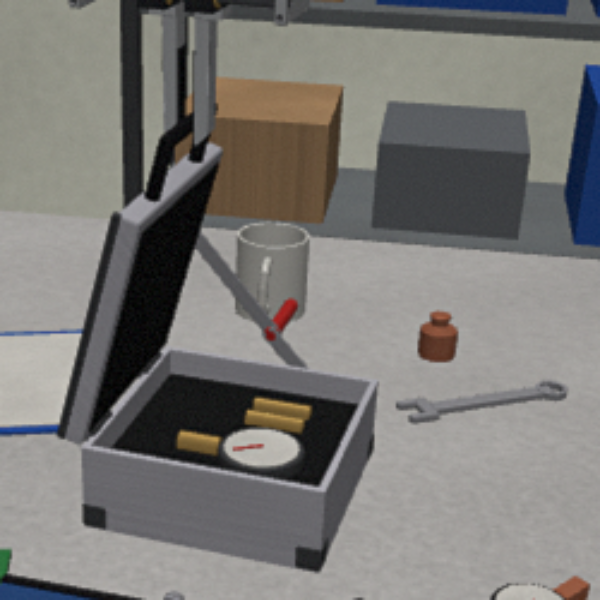

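>>> {"api": "servo_tool", "payload": {"increments": "0 0 0 0 0 -2 -1;0 0 0 0 0 -4 -1;0 0 0 0 0 -5 -1;0 0 0 0 0 -5 -1;0 0 0 0 0 -5 -1"}}

```text
time: 8.87
eef_pos: [618.3, -220.7, 499.5]
tool_rot: [[-0.137, -0.002, 0.991], [-0.991, -0.001, -0.137], [0.001, -1.0, -0.002]]
ft_force: [14.1, -5.4, -19.5]
grip_width: 11.0
```

```bash
python3 look.py pics/s8.png
```

```text
8.9167 [ 13.8390481   -3.8865875  -18.87635116] 11.525161128179995 [-58.29814169   1.41751655 245.04985672] 251.88907400130915 1.2964412196132669
```

View pics/s8.png

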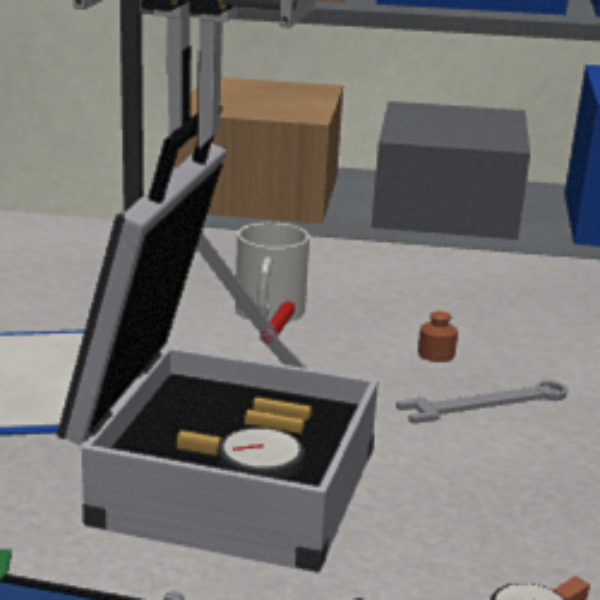

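>>> {"api": "servo_tool", "payload": {"increments": "0 0 0 0 -2 1 -1;0 0 0 0 -2 1 -0.4;0 0 0 0 -2 1 -0.3;0 0 0 0 -2 1 -0.3;0 0 0 0 -2 1 -0.3;0 0 0 0 -25 1 -0.3;0 0 0 0 -50 1 -0.3;0 0 0 0 -75 1 -0.3;0 0 0 0 -75 1 -0.3"}}

```text
time: 9.67
eef_pos: [619.4, -221.5, 579.6]
tool_rot: [[-0.137, 0.004, 0.99], [-0.991, -0.002, -0.137], [0.001, -1.0, 0.004]]
ft_force: [0.9, -1.2, 1.0]
grip_width: 32.9
```

```bash
python3 look.py pics/s9.png
python3 - <<'E'
from h import *
import cv2
print("rec",[ (d['conf'],d['position']) for d in vision.recognise("side","case_knee_handle")])
im=vision.read_camera("top");cv2.imwrite("pics/t9.png",im[:,:])
print("rec",[ (d['conf'],d['position']) for d in vision.recognise("top","case_knee_handle")])
for n in CP: print(n,[proj(CP[n],W([5,y,96])).round(1) for y in(-106,-160,-180)])
E
```

```text
9.7167 [-0.59948503  0.11336904 -0.63538218] 33.383150822416525 [-56.3648848    0.84422159 322.83453118] 327.7180720732513 1.3571512028548804
rec [(0.65, [334.3, 183.4])]
rec [(0.56, [428.5, 229.2])]
side [array([342. , 190.1]), array([348.6, 180.5]), array([350.9, 177.1])]
top [array([418.7, 225.9]), array([444.5, 229.1]), array([454. , 230.2])]
```

View pics/s9.png

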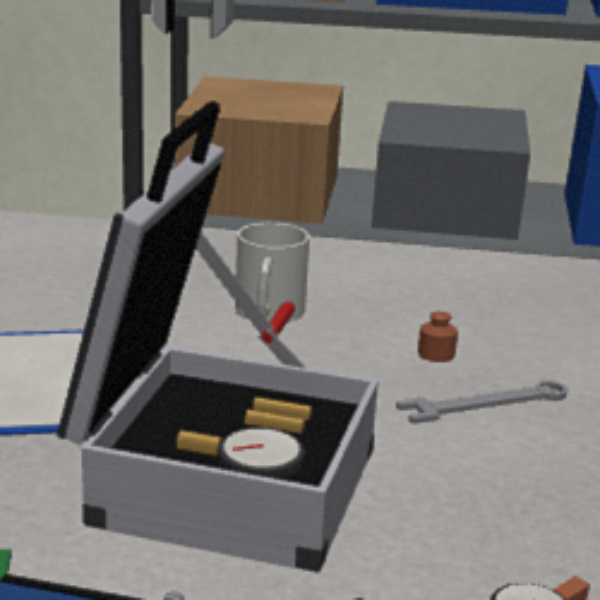

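View pics/t9.png

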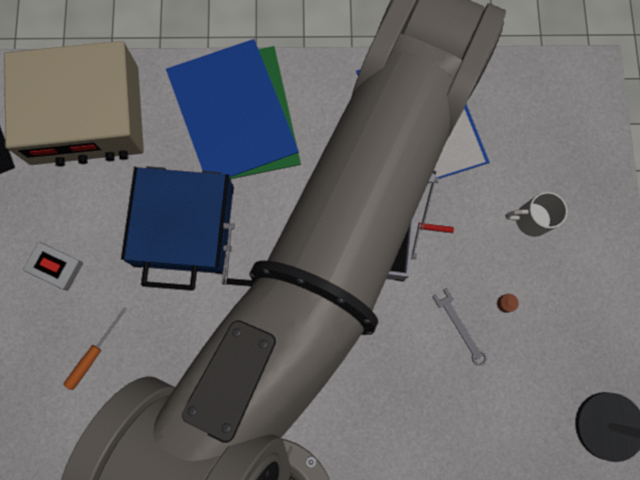

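```bash
cat >> h.py <<'E'
def tiltdown(t):
    y=np.array([0,np.sin(t),-np.cos(t)]);z=np.array([1.,0,0]);return RC@np.c_[np.cross(y,z),y,z]
E
python3 - <<'E'
from h import *
s=get_state();R=tiltdown(0.2);k=knee(0.748,-166);g=s['eef_pos']+180.4*s['tool_rot'][:,1];print(s['time'],g,k,s['q'])
up=k.copy();up[2]=g[2]-10
for tgt in(up,k+[0,0,60],k):print(row(s,R,tgt,0.06))
E
```

```text
9.8667 [ 618.81728749 -220.65821667  393.361688  ] [ 558.49610899 -381.50675076   95.0130515 ] [-0.27382509  0.35953742  0.72551267  1.44600764 -0.2366426   1.42840035
  0.31639235]
0.003 0.000 0.201 204 14 -38 0.06
0.003 0.000 0.201 203 242 -38 0.06
0.003 0.000 0.201 203 302 -37 0.06
```

>>> {"api": "servo_tool", "payload": {"increments": "0 0 0.03 30 0 -5 0.06;0 0 0.06 65 0 -12 0.06;0 0 0.1 100 5 -20 0.06;0 0 0.14 135 8 -26 0.06;0 0 0.17 170 12 -32 0.06;0 0 0.2 204 14 -38 0.06;0 0 0.2 204 20 -38 0.06;0 0 0.2 204 50 -38 0.06;0 0 0.2 204 85 -38 0.06;0 0 0.2 204 120 -38 0.06;0 0 0.2 204 155 -38 0.06;0 0 0.2 203 190 -38 0.06;0 0 0.2 203 220 -38 0.06;0 0 0.2 203 242 -38 0.06;0 0 0.2 203 242 -38 0.06;0 0 0.2 203 242 -38 0.06"}}

```text
time: 11.2
eef_pos: [553.0, -416.3, 331.0]
tool_rot: [[-0.136, 0.022, 0.991], [-0.971, 0.198, -0.137], [-0.199, -0.98, -0.006]]
ft_force: [0.0, -0.3, 1.1]
grip_width: 50.1
```

Run:
```python
from h import *
import cv2
im=vision.read_camera("side");cv2.imwrite("pics/s10.png",im)
im=vision.read_camera("top");cv2.imwrite("pics/t10.png",im)
s=get_state();R=tiltdown(0.2);k=knee(0.748,-166);print(s['time'],s['ft_force'],s['q'])
print(row(s,R,k,0.06))
```

```text
11.3 [ 0.18520454 -0.12252893 -0.19487678] [ 0.17302788  0.62559528  0.63110947  1.61144812 -0.56119956  1.18791187
  0.85331308]
0.002 -0.000 0.001 12 60 0 0.06
```

View pics/s10.png

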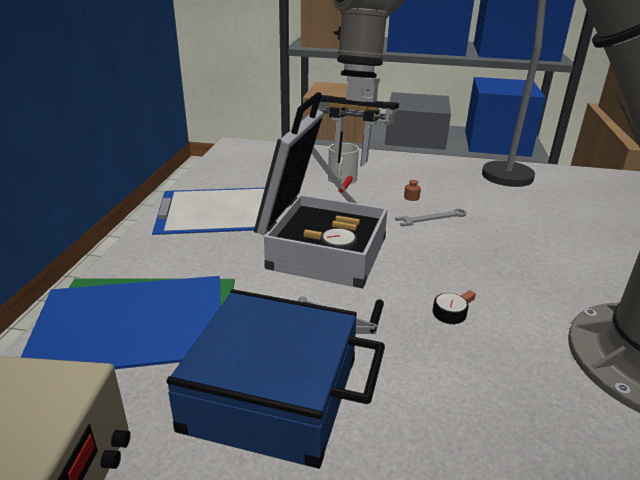

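View pics/t10.png

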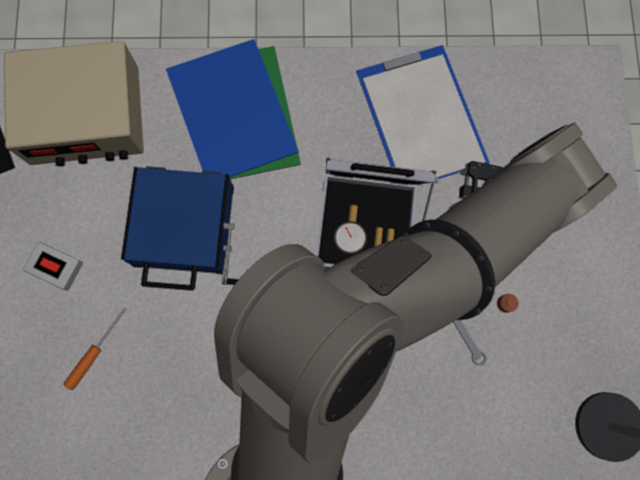

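>>> {"api": "servo_tool", "payload": {"increments": "0 0 0 12 5 0 0.06;0 0 0 12 20 0 0.06;0 0 0 12 35 0 0.06;0 0 0 12 48 0 0.06;0 0 0 12 57 0 0.06;0 0 0 12 60 0 0.06;0 0 0 12 60 0 0.06;0 0 0 12 60 0 -1;0 0 0 12 60 0 -1;0 0 0 12 60 0 -1;0 0 0 12 60 0 -1;0 0 0 12 60 0 -1;0 0 0 12 60 0 -1;0 0 0 12 60 0 -1"}}

```text
time: 12.47
eef_pos: [553.7, -416.9, 272.7]
tool_rot: [[-0.135, 0.027, 0.991], [-0.971, 0.195, -0.137], [-0.197, -0.98, -0.0]]
ft_force: [4.1, -1.3, 1.6]
grip_width: 13.0
```

```bash
cat > kn.py <<'E'
import sys
from h import *
import cv2
im=vision.read_camera("side");cv2.imwrite(sys.argv[1],cv2.resize(im[50:300,230:480],None,fx=2.4,fy=2.4))
s=get_state();R=tiltdown(0.2);a0,a1,n=float(sys.argv[2]),float(sys.argv[3]),int(sys.argv[4])
g=s['eef_pos']+180.4*s['tool_rot'][:,1];k=knee(a0,-166);off=g-k
d=RC.T@(g-C)-[-50,0,45];print(s['time'],s['ft_force'],s['grip_width'],off,d,"r",np.hypot(d[0],d[2]),"a",np.arctan2(d[2],d[0]))
for i in range(1,n+1):print(row(s,R,knee(a0+(a1-a0)*i/n,-166)+off,-1),end=";")
E
python3 kn.py pics/s11.png 0.748 1.35 12
```

```text
12.5167 [ 3.93335865 -1.31352615  2.80827901] 13.253016154377002 [ 0.05481242 -0.23358648  0.85039371] [  55.0652252  -166.22382566   51.86344521] r 75.64387599440951 a 0.755463968911522
0.000 0.000 0.002 -0 -3 -3 -1;0.000 0.000 0.002 -1 -5 -5 -1;0.000 0.000 0.002 -1 -8 -8 -1;0.000 0.000 0.002 -2 -10 -11 -1;0.000 0.000 0.002 -2 -12 -14 -1;0.000 0.000 0.002 -2 -14 -18 -1;0.000 0.000 0.002 -3 -15 -21 -1;0.000 0.000 0.002 -3 -17 -24 -1;0.000 0.000 0.002 -3 -18 -28 -1;0.000 0.000 0.002 -4 -20 -31 -1;0.000 0.000 0.002 -4 -21 -35 -1;0.000 0.000 0.002 -4 -22 -39 -1;
```

View pics/s11.png

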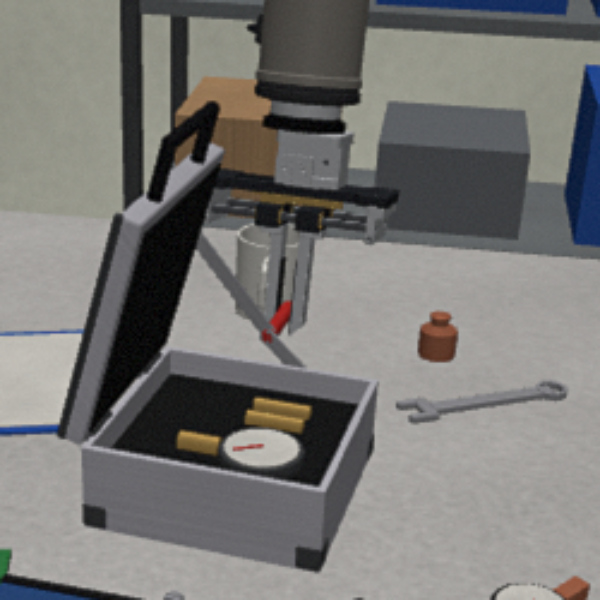

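>>> {"api": "servo_tool", "payload": {"increments": "0 0 0 0 -3 -3 -1;0 0 0 -1 -5 -5 -1;0 0 0 -1 -8 -8 -1;0 0 0 -2 -10 -11 -1;0 0 0 -2 -12 -14 -1;0 0 0 -2 -14 -18 -1;0 0 0 -3 -15 -21 -1;0 0 0 -3 -17 -24 -1;0 0 0 -3 -18 -28 -1;0 0 0 -4 -20 -31 -1;0 0 0 -4 -21 -35 -1;0 0 0 -4 -22 -39 -1;0 0 0 -4 -22 -39 -1"}}

```text
time: 13.6
eef_pos: [515.1, -411.8, 296.6]
tool_rot: [[-0.134, 0.029, 0.991], [-0.971, 0.195, -0.137], [-0.197, -0.98, 0.002]]
ft_force: [4.1, 2.8, 9.7]
grip_width: 13.5
```

```bash
python3 kn.py pics/s12.png 1.35 2.1 16
```

```text
13.65 [ 4.24640246  2.41396506 10.06909154] 13.259813966722252 [ 0.1933216  -0.44573289  2.49701439] [  16.67830133 -166.41490157   75.67626622] r 77.49234158781836 a 1.3538739432139766
-0.002 0.001 0.001 0 -1 -3 -1;-0.002 0.001 0.001 -0 -1 -7 -1;-0.002 0.001 0.001 -0 -2 -10 -1;-0.002 0.001 0.001 -0 -2 -14 -1;-0.002 0.001 0.001 -0 -2 -17 -1;-0.002 0.001 0.001 -0 -2 -21 -1;-0.002 0.001 0.001 -0 -1 -24 -1;-0.002 0.001 0.001 0 -1 -28 -1;-0.002 0.001 0.001 0 -0 -31 -1;-0.002 0.001 0.001 0 0 -34 -1;-0.002 0.001 0.001 0 1 -38 -1;-0.002 0.001 0.001 1 2 -41 -1;-0.002 0.001 0.001 1 4 -45 -1;-0.002 0.001 0.001 1 5 -48 -1;-0.002 0.001 0.001 2 7 -51 -1;-0.002 0.001 0.001 2 8 -54 -1;
```

View pics/s12.png

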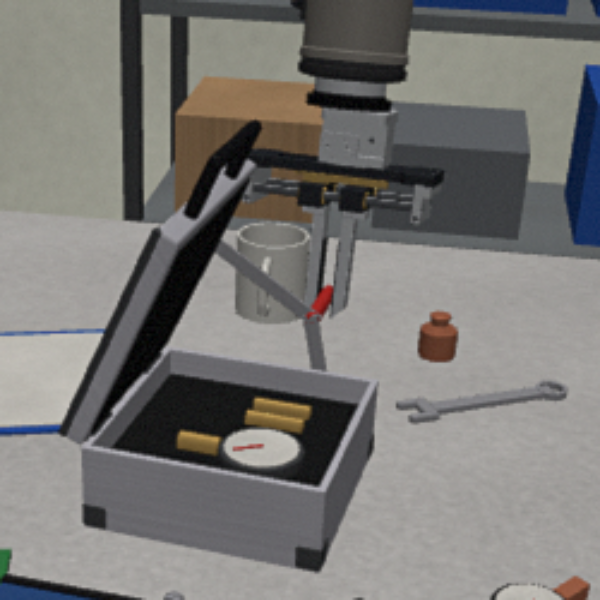

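>>> {"api": "servo_tool", "payload": {"increments": "0 0 0 0 0 -3 -1;0 0 0 0 -1 -7 -1;0 0 0 0 -1 -10 -1;0 0 0 0 -1 -14 -1;0 0 0 0 -1 -17 -1;0 0 0 0 -1 -21 -1;0 0 0 0 0 -24 -1;0 0 0 0 0 -28 -1;0 0 0 0 1 -31 -1;0 0 0 0 1 -34 -1;0 0 0 0 2 -38 -1;0 0 0 1 3 -41 -1;0 0 0 1 5 -45 -1;0 0 0 1 6 -48 -1;0 0 0 2 8 -51 -1;0 0 0 2 9 -54 -1;0 0 0 2 9 -54 -1"}}

```text
time: 15.07
eef_pos: [461.1, -404.4, 286.5]
tool_rot: [[-0.135, 0.028, 0.991], [-0.971, 0.196, -0.137], [-0.198, -0.98, 0.001]]
ft_force: [1.1, 2.4, -4.0]
grip_width: 13.0
```

```bash
python3 kn.py pics/s13.png 2.1 2.9 17
```

```text
15.1167 [-0.05116097  1.37949871 -3.6117804 ] 12.885671113643221 [-0.11885009 -0.33378264  1.03774586] [ -37.93526209 -166.34695871   65.77844836] r 75.93344703686415 a 2.0939167425568925
-0.001 0.000 0.001 1 2 -3 -1;-0.001 0.000 0.001 1 4 -6 -1;-0.001 0.000 0.001 1 6 -9 -1;-0.001 0.000 0.001 2 8 -11 -1;-0.001 0.000 0.001 2 10 -14 -1;-0.001 0.000 0.001 3 13 -16 -1;-0.001 0.000 0.001 3 15 -19 -1;-0.001 0.000 0.001 4 18 -21 -1;-0.001 0.000 0.001 4 21 -23 -1;-0.001 0.000 0.001 5 24 -25 -1;-0.001 0.000 0.001 6 27 -27 -1;-0.001 0.000 0.001 6 30 -29 -1;-0.001 0.000 0.001 7 33 -30 -1;-0.001 0.000 0.001 7 36 -32 -1;-0.001 0.000 0.001 8 39 -33 -1;-0.001 0.000 0.001 9 43 -34 -1;-0.001 0.000 0.001 9 46 -35 -1;
```

View pics/s13.png

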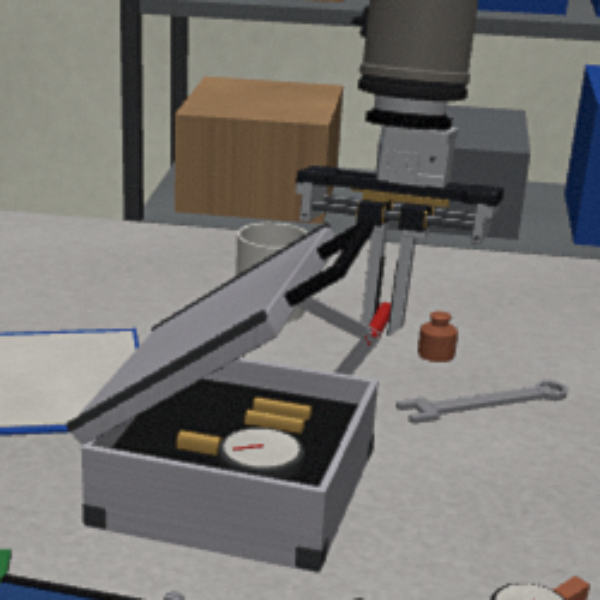

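>>> {"api": "servo_tool", "payload": {"increments": "0 0 0 1 2 -3 -1;0 0 0 1 4 -6 -1;0 0 0 1 6 -9 -1;0 0 0 2 8 -11 -1;0 0 0 2 10 -14 -1;0 0 0 3 13 -16 -1;0 0 0 3 15 -19 -1;0 0 0 4 18 -21 -1;0 0 0 4 21 -23 -1;0 0 0 5 24 -25 -1;0 0 0 6 27 -27 -1;0 0 0 6 30 -29 -1;0 0 0 7 33 -30 -1;0 0 0 7 36 -32 -1;0 0 0 8 39 -33 -1;0 0 0 9 43 -34 -1;0 0 0 9 46 -35 -1;0 0 0 9 46 -35 -1;0 0 0 9 46 -35 -1"}}

```text
time: 16.7
eef_pos: [426.8, -399.7, 239.8]
tool_rot: [[-0.135, 0.028, 0.99], [-0.971, 0.195, -0.138], [-0.197, -0.98, 0.001]]
ft_force: [3.0, -2.4, 0.6]
grip_width: 12.6
```

```bash
python3 kn.py pics/s14.png 2.9 2.95 1
```

```text
16.75 [ 2.066094   -3.13693298  0.57770989] 12.959115697138106 [-0.04255494 -0.56747455  1.05938334] [ -72.78594959 -166.56793359   19.00308303] r 75.22573776852356 a 2.8862116090580106
-0.001 0.000 0.002 1 4 -1 -1;
```

View pics/s14.png

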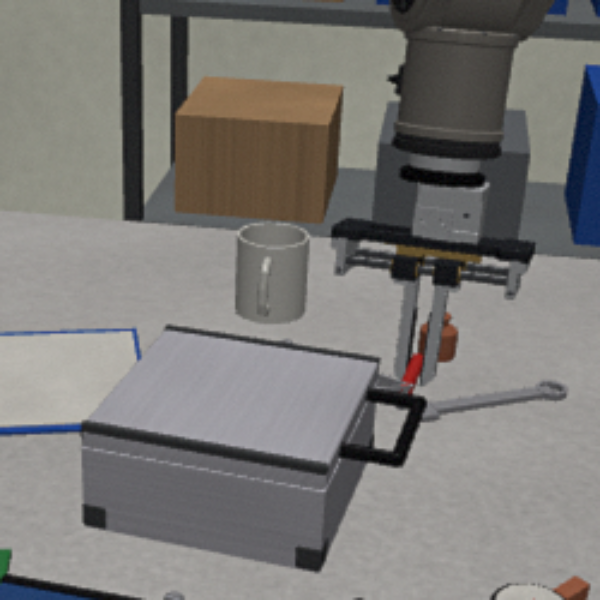

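>>> {"api": "servo_tool", "payload": {"increments": "0 0 0 0 2 0 -1;0 0 0 0 2 0 -1;0 0 0 0 0 0 -0.2;0 0 0 0 0 0 -0.2;0 0 0 0 0 0 -0.2;0 0 0 0 0 0 -0.2;0 0 0 0 -20 0 -0.2;0 0 0 0 -50 0 -0.2;0 0 0 0 -80 0 -0.2;0 0 0 0 -110 0 -0.2;0 0 0 0 -120 0 -0.2;0 0 0 0 -120 0 -0.2;0 0 0 0 -120 0 -0.2;0 0 0 0 -120 0 -0.2;0 0 0 0 -120 0 -0.2;0 0 0 0 -120 0 -0.2"}}

```text
time: 18.08
eef_pos: [423.4, -422.7, 356.4]
tool_rot: [[-0.135, 0.027, 0.991], [-0.971, 0.196, -0.137], [-0.198, -0.98, -0.0]]
ft_force: [0.3, -0.4, 0.6]
grip_width: 37.5
```

```bash
python3 kn.py pics/s15.png 2.9 2.95 1
python3 - <<'E'
from h import *
import cv2
im=vision.read_camera("side");cv2.imwrite("pics/s16.png",im)
a=cv2.imread("pics/side0.png")
d=cv2.absdiff(a,im).max(2)
# overlay shut reference: diff in the case region
print("diff case",(d[185:300,262:370]>25).sum(),"handle",(d[205:250,370:412]>25).sum(),"blue",(d[285:480,165:390]>25).sum())
cv2.imwrite("pics/d16.png",cv2.resize(cv2.hconcat([a[170:300,250:450],im[170:300,250:450]]),None,fx=2,fy=2))
E
```

```text
18.1333 [-0.19072968  0.28196933  0.27726211] 37.573763743569955 [ -3.67352096 -23.56162952 117.82597414] [ -73.21926514 -189.84296989  135.76967383] r 154.25454650765357 a 2.0653799366327883
0.000 0.000 0.001 1 4 -1 -1;diff case 0 handle 3 blue 0
```

View pics/d16.png

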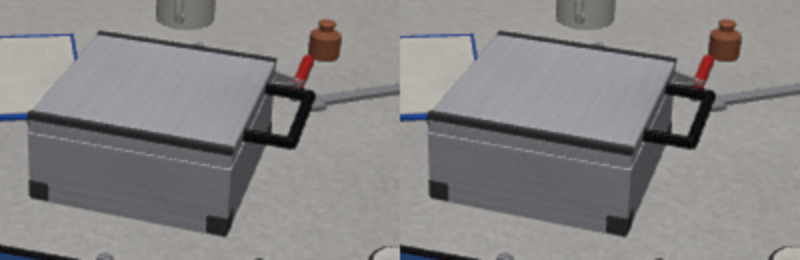

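The picture matches the starting one: the aluminium lid and handle are back in their places (3 pixels differ near the handle), the blue case is unchanged, and the gripper is clear.

```bash
python3 -c "
from bench import workorder,get_state
print(workorder.finish_job());s=get_state();print(s['time'],s['ft_force'])"
```

```text
the job is handed in; nothing more can be done
None
the job is handed in; nothing more can be done
```

The stay check on the aluminium case is finished and handed in at about 18 s of the 64 s. No verdict is reported.

- **Raising and locking:** I lifted the lid by its black handle to the stop, then eased it back about 5 mm. It then pushed back with about 14 N, so the stay was locked. I let go, and the lid stood by itself for about 3 s until I gripped the red knee handle.
- **Breaking and shutting:** I led the red handle up and forward on its circle, which broke the knee. I followed it round until the lid was shut, then let go and backed the gripper off about 120 mm.
- **Last checks:** The final side picture matches the starting one: no pixels differ in the case or blue-case areas, and 3 differ by the handle. So both lids are shut, and the force on the tool is near zero.
- **What disagreed:**
  - With the lid up, the gripping point measured 252 mm from the hinge instead of 245 mm, probably because the bar sat off-centre in the pads and the calibration is slightly off.
  - The arm also pulled with up to about 35 N partway through the lift, until I corrected its path.

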